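# Post a parcel and lock the mailbox

### The arm

A 6-joint arm with a two-finger parallel gripper is mounted at the origin on the work surface. World frame = base frame: x ahead of the robot, y to its left, z up, the work surface at z = 0. Lengths are in m, angles in rad, forces in N, time in s.
With the tool pointing down it reaches from about 0.25 to 0.775 m from the base axis. Payload 4 kg.
Tool frame: the origin (TCP) lies at the very end of the fingers, on their centre line; the grasp point (between the pads) lies 19 mm behind it; z points along the fingers, y is the direction in which the jaws open and shut (so a half turn about z gives the same grasp; the last joint's range is limited). The gripper opens to 94 mm and grips with 3 to 60 N. Pads are 16 mm wide; open, the fingers measure 119 mm over their backs; the gripper's body (75 mm by 177 mm) begins 78 mm behind the grasp point.
Start: joints at [1.07, 0.087, 1.371, -0, 1.684, -0.103], TCP at [0.213, 0.507, 0.206] pointing down, gripper open.
Joint ranges: [-3.1, 3.1], [-0.76, 2.03], [0.27, 2.55], [-1.08, 4.22], [0.17, 2.65], [-2.57, 2.57]. Speed limits (rad/s): [2.79, 2.79, 3.14, 3.14, 3.14, 3.14].

### API

Orientations are given as [roll, pitch, yaw] about the fixed x, y, z axes, in that order (R = Rz(yaw) Ry(pitch) Rx(roll)).
In Python, from bench import robot, cams, models gives the robot as it stands.
- The arm moves only by the tool step_arm, never from a script. Its argument "series" is a list of rows, each a list of 5 numbers: the gripper command: -1 is shut, 1 is fully open, values between are in proportion, then the shift along the tool's x, y, z in mm, then the turn about the tool's z in degrees. A call has 1 to 20 rows; each row is the pose to reach, as a shift and turn from the pose commanded when the call began, along the tool's axes at that moment; what a row does not reach only later rows make up. A row lasts 1/8 s, in which the tool goes at most 62.5 mm and 10.7 degrees, less where a joint would pass 70% of its speed; a pose out of reach is approached as far as the arm can. A call with a gripper value outside its range is refused whole. The fingers move at their own pace and stop on an object; the grip force is fixed at half the most. Time passes only in rows, so rows that repeat a pose let the fingers close. It gives the time, the measured TCP pose, the force and the opening at its end, in the units of the state.
- robot.get_obs(): the state, without advancing time (a new reading comes with each control period).
- cams.snapshot(name): name is "scene" or "top" or "wrist"; returns a dict with "pixels" (400x640x3 uint8, red, green, blue), "fov_y" (degrees; the focal length in pixels is half the picture's height over the tangent of half this angle, whatever the lens; pixels are square), "cx", "cy" (the principal point, pixels), "R" (3x3) and "t" (3): a world point X has camera coordinates R X + t. Camera axes: x right, y down, z forward; pixel columns grow to the right and rows downward; lengths in m; the calibration is good to about 2 mm. A picture is of the moment at which its call begins. There is no depth.
- robot.close_job(): hands the job in, once; it reports no verdict.
Trained networks look in a picture, given as the dict that the camera call returned (one of the last four; its "shot" number tells which), for a name from the list of things; names that differ only in an ending like _2 or _b are one class to them, and where a whole thing is asked for, a point or a joint stands for the part that bears it (a point fixed in the world has none). Each returns a list of dicts, best first, with "p" (0 to 1); they miss things now and then, are a little off and sometimes report something else, mostly with a low value. They report only what shows in the picture. A call takes as long as a camera call. They do not tell look-alikes from the thing itself.
- models.find_in(picture, label): "position" ([x, y, z] in m, in world coordinates, good to about 4 mm: the middle of the surface that is visible of it).
- models.pinpoint(picture, label): "position" ([x, y, z] in m, in world coordinates, good to about 4 mm: a listed point, or the origin of a listed thing).
The state is a dict: "time": time; "joint_positions": joint angles; "qvel": joint speeds; "joint_torque": joint torques, N m; "tool_pos": TCP position; "ee_rot": TCP orientation; "wrist_force": force on the tool from outside, world axes, zero at the start; "wrist_torque": the same for the moment, N m; "width": finger opening in m.
Only numpy, scipy, OpenCV 4.12 (cv2) and the standard library are available. Lean on these libraries where they do the work, as an engineer would, in place of code of your own. Each camera call takes 0.05 s, during which the arm holds its last target. There are 200 camera calls.

### The job

Put the small cardboard parcel flat into the open drawer of the mailbox with the yellow tag, push that drawer fully home, and then lock it by turning its white collar clockwise until the black pointer clicks in at the red mark. Leave the other mailbox locked and shut as it is, do not disturb the sanitiser bottle, the tape roll or the label box, and let go of everything.

Things in the scene. Friction and masses are not known exactly. Their poses are not given: they have to be found in the camera images.
- tag_unit: Mailbox with the yellow tag: black steel, fixed. Origin: centre of underside; -x: front, towards the robot. 240 mm deep (x), 170 wide; front upright to z 85 mm, then a dial face 180 mm long sloping up and back at 30 deg, then a flat top at z 175 mm, x 36 to 120. Yellow strip above the dial, yellow card below it, yellow plate on the drawer.
- tag_dial (a point): Yellow-tagged mailbox's dial: point on the sloping face, on the barrel's axis, 90 mm up the slope (unit x -42, z 130 mm). z: the axis, square out of the face, leaning 30 deg from vertical to the unit's front; x: up the slope to the red mark. Fixed dark steel barrel 38 mm in diameter, ending 43 mm out from the face; the face is bare and flat for 80 mm around the axis.
- tag_collar_grip (a point): Point on the barrel's axis at mid-height of the yellow-tagged mailbox's collar, 17 mm out from the face; axes turn with the collar: z out of the face, x to the collar's pointer. Collar: white, ribbed, 56 mm in diameter, from 3 to 31 mm out from the face; black pointer line on its end and side.
- tag_collar (a joint): Angle of that collar, rad; 0: pointer at the red mark (locked); positive: counter-clockwise facing the dial (right-handed about the dial's z). Starts 1.0 to 2.1, to be turned clockwise. A detent every 30 deg (0.524 rad), one at 0; the collar can turn on past the mark to -1.1. About 0.2 N m takes it over a detent; let go between two, it springs to the nearer.
- tag_drawer (a joint): How far the yellow-tagged mailbox's drawer is pulled out, m. 0 is fully home; starts 0.125 to 0.145. It slides along the unit's x axis with about 2 N of friction.
- tag_drawer_in (a point): Centre of that drawer's inner floor, moving with it, 12.5 mm above the counter; axes as the unit's. Inside 193 mm long (x -99 to 94), 138 wide; walls 40 mm high, 5 thick; front 56 mm above the floor. Home, it lies at unit x -9 mm. Only what is ahead of the unit's front (unit x below -120) is open from above; the housing leaves 62 mm over the floor.
- tag_drawer_front (a point): Centre of the outer face of that drawer's front panel (152 mm wide, 62 mm high, 12 mm thick, from 6 to 68 mm above the counter), moves with the drawer; flush with the unit's front when home (unit x -120 mm, z 37 mm).
- parcel: Small brown cardboard parcel, loose, 85 mm long (x), 58 mm wide (y), 45 mm high, 0.2 to 0.42 kg. Origin: centre of its underside. Starts flat on the counter in front of the other mailbox.
- plain_unit: The other mailbox, without yellow, to be left alone: black steel, fixed. Origin: centre of underside; -x: front, towards the robot. 240 mm deep (x), 170 wide; front upright to z 85 mm, then a dial face 180 mm long sloping up and back at 30 deg, then a flat top at z 175 mm, x 36 to 120. Its name card is white.
- plain_dial (a point): The other mailbox's dial, built like tag_dial with a like collar.
- plain_collar (a joint): Angle of the other mailbox's collar, rad; stands at 0 (locked) and must stay there.
- plain_drawer (a joint): The other mailbox's drawer, m; 0 is shut, and it must stay shut.
- bottle: Sanitiser bottle, standing loose on the counter between the two drawers' lanes, 52 mm in diameter, 167 mm high, white pump on top, blue band. Origin: centre of its underside.
- tape_roll: Roll of brown packing tape lying loose on the flat top of the yellow-tagged mailbox behind its dial, 72 mm in diameter, 45 mm high. Origin: centre of its underside.
- label_box: White box of labels with a blue band, loose on the flat top of the other mailbox, 60 x 90 x 40 mm high. Origin: centre of its underside.
Not all that is in view belongs to the job. There is more than one size of the bottle; the one meant has the size given above. Leave any turquoise look-alike of the tape_roll alone.

How it is judged:
On the way, in this order (a step that is already met when the one before it is completed fails the run):
1. the parcel lies flat in the yellow-tagged mailbox's drawer (x of parcel in the frame of tag_drawer_in between -0.09 and 0.085 m and y of parcel in the frame of tag_drawer_in between -0.06 and 0.06 m and z of parcel in the frame of tag_drawer_in between -0.01 and 0.012 m and angle between parcel's own z axis and vertical below 0.2 rad), for 0.2 s.
2. that drawer is fully home with the parcel in it (all of step 1 and value of joint tag_drawer below 0.006 m), for 0.2 s.
3. the collar stands at the red mark (value of joint tag_drawer below 0.006 m and value of joint tag_collar between -0.13 and 0.13 rad), for 0.2 s.
At the end, for the whole second after the job is handed in: Parcel flat at rest in the yellow-tagged drawer, drawer home within 6 mm, its collar at rest within 0.13 rad of the red mark; other mailbox still locked (0.13 rad) and shut (8 mm); bottle, tape roll and label box upright within 30 mm of their starts (all of step 1 and all of step 3 and velocity of joint tag_collar between -0.05 and 0.05 rad/s and linear speed of parcel below 0.02 m/s and value of joint plain_collar between -0.13 and 0.13 rad and value of joint plain_drawer below 0.008 m and not (distance of bottle from where it was at the start of the episode above 0.03 m or angle between bottle's own z axis and vertical above 0.35 rad) and not (distance of tape_roll from where it was at the start of the episode above 0.03 m or angle between tape_roll's own z axis and vertical above 0.35 rad) and not (distance of label_box from where it was at the start of the episode above 0.03 m or angle between label_box's own z axis and vertical above 0.35 rad)); the robot touches nothing.
It fails at once if the bottle was shifted by more than 30 mm or tipped over (distance of bottle from where it was at the start of the episode above 0.03 m or angle between bottle's own z axis and vertical above 0.35 rad).
It fails at once if the tape roll was shifted by more than 30 mm or tipped over (distance of tape_roll from where it was at the start of the episode above 0.03 m or angle between tape_roll's own z axis and vertical above 0.35 rad).
It fails at once if the label box was shifted by more than 30 mm or tipped over (distance of label_box from where it was at the start of the episode above 0.03 m or angle between label_box's own z axis and vertical above 0.35 rad).
It fails at once if the other mailbox's collar was turned (value of joint plain_collar above 0.3 rad or value of joint plain_collar below -0.3 rad).
It fails at once if the other mailbox's drawer was pulled out (value of joint plain_drawer above 0.03 m).
It also fails if it takes over 66 s, if anything falls off the work surface, if the arm or the gripper's body presses on something with over 40 N, if the wrist force passes 120 N, or if a joint passes its speed limit or range.

## Working session

There is one attempt and no reset: what is moved stays moved. The work goes in short steps, Python scripts to look and compute and a tool call to move; the robot and the scene stay as the last step left them, time stands still between calls to the robot, and variables do not carry over. Pictures are saved under pics/ and viewed, about 8 in all and at most 12, crops included, and the job is handed in when it is done.

Besides the shell and the picture viewer there is one more tool, called after "Call:" in YAML: its name, and indented under it one key for each argument. step_arm: Moves the arm, as the interface text tells. Its arguments: {"type":"object","properties":{"series":{"type":"array","items":{"type":"array","items":{"type":"number"}}}},"required":["series"]}

```bash
mkdir -p pics; ls
cat > h.py <<'E'
import numpy as np, cv2
from scipy.spatial.transform import Rotation as Ro
from bench import robot, cams, models
def snap(n,f=None):
    s=cams.snapshot(n)
    if f: cv2.imwrite('pics/'+f,s['pixels'][:,:,::-1])
    return s
def foc(s): return 200/np.tan(np.radians(s['fov_y'])/2)
def proj(s,X):
    c=np.array(s['R'])@np.array(X)+np.array(s['t']); return np.array([s['cx'],s['cy']])+foc(s)*c[:2]/c[2]
def ray(s,u,v,z):
    R=np.array(s['R']);o=-R.T@np.array(s['t']);d=R.T@np.array([(u-s['cx'])/foc(s),(v-s['cy'])/foc(s),1.])
    return o+d*(z-o[2])/d[2]
E
cat > a.py <<'E'
from h import *
S={n:snap(n,n+'0.png') for n in('scene','top')}
for n,s in S.items():
    for l in 'tag_unit tag_dial tag_collar_grip tag_drawer_in tag_drawer_front parcel plain_unit plain_dial bottle tape_roll label_box'.split():
        print(n,l,[(np.round(d['position'],3).tolist(),round(d['p'],2),proj(s,d['position']).astype(int).tolist()) for d in models.pinpoint(s,l)[:3]])
o=robot.get_obs();print(o)
E
python3 a.py
```

```text
pics
scene tag_unit [([0.662, 0.173, 0.001], 0.77, [325, 150])]
scene tag_dial [([0.619, 0.179, 0.128], 0.91, [310, 132]), ([0.731, -0.163, 0.176], 0.17, [423, 220])]
scene tag_collar_grip [([0.61, 0.179, 0.144], 0.8, [307, 130])]
scene tag_drawer_in [([0.507, 0.181, 0.012], 0.7, [276, 168])]
scene tag_drawer_front [([0.399, 0.183, 0.037], 0.72, [239, 180]), ([0.661, 0.175, -0.004], 0.35, [324, 150])]
scene parcel [([0.406, -0.196, -0.0], 0.96, [302, 307]), ([0.464, 0.013, 0.001], 0.3, [288, 227])]
scene plain_unit [([0.655, -0.178, -0.002], 0.76, [384, 257])]
scene plain_dial [([0.613, -0.18, 0.134], 0.57, [378, 254])]
scene bottle [([0.361, 0.026, 0.003], 0.9, [251, 239])]
scene tape_roll [([0.74, 0.187, 0.176], 0.87, [351, 101]), ([0.702, 0.012, 0.003], 0.82, [364, 189])]
scene label_box [([0.731, -0.162, 0.175], 0.75, [422, 220]), ([0.741, 0.185, 0.172], 0.64, [351, 102])]
top tag_unit [([0.622, 0.175, 0.127], 0.71, [241, 166]), ([0.665, 0.173, 0.002], 0.62, [249, 155])]
top tag_dial []
top tag_collar_grip [([0.617, 0.178, 0.147], 0.75, [238, 168])]
top tag_drawer_in [([0.509, 0.
[... 454 characters left out ...]
3, 0.174], 0.83, [392, 119])]
{'time': 1.2, 'joint_positions': array([ 1.06992498e+00,  8.71912642e-02,  1.37072850e+00,  1.66038642e-05,
        1.68359017e+00, -1.03070824e-01]), 'qvel': array([ 0.00054676, -0.00090756,  0.00037065,  0.0006693 ,  0.00019481,
        0.00132891]), 'joint_torque': array([-1.46320865e-03, -3.40049493e+01, -3.02593911e+01,  7.16103637e-02,
        2.37633713e-02,  4.31042645e-05]), 'tool_pos': array([0.21305469, 0.50706964, 0.20549618]), 'ee_rot': array([ 3.14150868e+00, -7.89987342e-06,  2.74379400e+00]), 'wrist_force': array([-0.46637678,  0.25442862, -0.09183909]), 'wrist_torque': array([ 0.0111521 ,  0.05719227, -0.0073593 ]), 'width': 0.09413570529180941}
```

View pics/scene0.png

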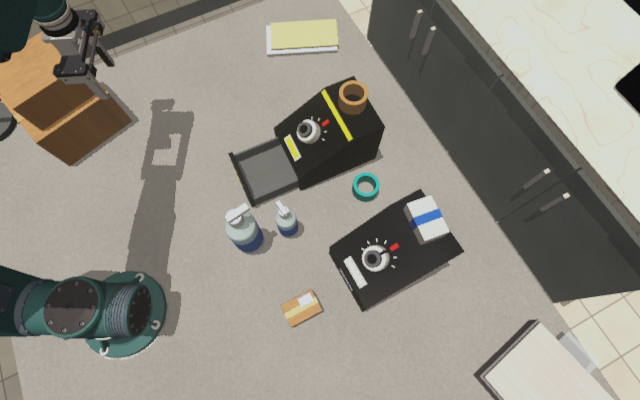

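View pics/top0.png

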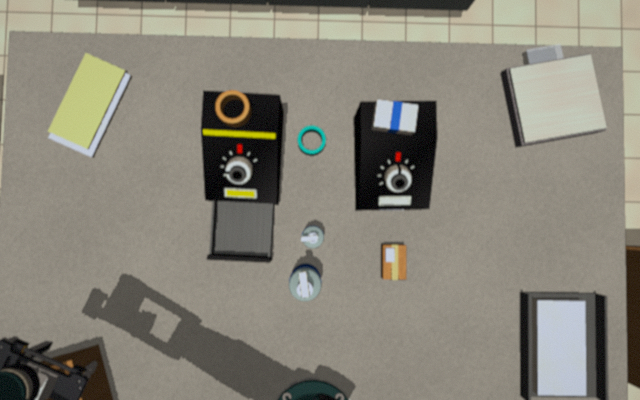

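Candidates: 
- **Parcel:** the only brown box is at scene (302,307), top (394,261).
- **Drawer:** the tag unit is at scene (310,132), with its drawer open. The plain unit is at (376,258).
- **Bottles:** the large one is at scene (243,230), the small one at (286,220). I'll avoid both.
- **Tape roll:** the brown one on the tag unit is at (351,97). The turquoise look-alike is at (366,186).

I'll go above the parcel and take a close crop there.

```bash
cat >> h.py <<'E'
def off(x,y,z,yaw_deg=None):
    o=robot.get_obs();R=Ro.from_euler('xyz',o['ee_rot'])
    d=R.inv().apply(np.array([x,y,z])-o['tool_pos'])*1000
    t=0 if yaw_deg is None else -((yaw_deg-np.degrees(o['ee_rot'][2])+180)%360-180)
    print('shift',d.round(1),'turn',round(t,1),'t',round(o['time'],2))
E
python3 -c "
from h import *
off(.3,.35,.33,180);off(.40,-.195,.33,180)"
```

```text
shift [-141.  -111.1 -124.5] turn -22.8 t 1.2
shift [-444.3 -574.8 -124.6] turn -22.8 t 1.2
```

Call:
step_arm:
  series:
    - [1,0,0,-60,-10]
    - [1,-40,-50,-125,-20]
    - [1,-80,-100,-125,-23]
    - [1,-120,-150,-125,-23]
    - [1,-155,-200,-125,-23]
    - [1,-190,-250,-125,-23]
    - [1,-230,-300,-125,-23]
    - [1,-270,-350,-125,-23]
    - [1,-310,-400,-125,-23]
    - [1,-345,-450,-125,-23]
    - [1,-385,-500,-125,-23]
    - [1,-420,-545,-125,-23]
    - [1,-444,-575,-125,-23]
    - [1,-444,-575,-125,-23]
    - [1,-444,-575,-125,-23]

```text
time: 3.08
tool_pos: [0.3995, -0.1946, 0.3305]
ee_rot: [3.141, -0.0, -3.138]
wrist_force: [-0.4, -0.1, -0.4]
width: 0.0938
```

```bash
cat > b.py <<'E'
from h import *
s=snap('wrist','w1.png')
for l in ['parcel','bottle']: print(l,[(np.round(d['position'],3).tolist(),round(d['p'],2),proj(s,d['position']).astype(int).tolist()) for d in models.pinpoint(s,l)[:3]])
h=cv2.cvtColor(s['pixels'],cv2.COLOR_RGB2HSV)
m=((h[...,0]>8)&(h[...,0]<28)&(h[...,1]>80)&(h[...,2]>60)).astype(np.uint8)
m=cv2.morphologyEx(m,cv2.MORPH_CLOSE,np.ones((25,25)))
c=max(cv2.findContours(m,0,2)[0],key=cv2.contourArea)
b=cv2.boxPoints(cv2.minAreaRect(c));P=np.array([ray(s,u,v,.045) for u,v in b]);print(b.astype(int).tolist());print(P.round(4),P.mean(0))
for i in range(2):
    e=P[i+1]-P[i];print(np.linalg.norm(e),np.degrees(np.arctan2(e[1],e[0])))
print(robot.get_obs()['tool_pos'],robot.get_obs()['ee_rot'])
E
python3 b.py
```

```text
parcel []
bottle [([0.46, 0.01, 0.001], 0.93, [425, 197]), ([0.363, 0.021, -0.003], 0.71, [437, 144])]
[[291, 291], [596, 291], [596, 381], [291, 381]]
[[ 0.6298 -0.24    0.045 ]
 [ 0.628   0.33    0.045 ]
 [ 0.8405  0.3872  0.045 ]
 [ 0.8419 -0.244   0.045 ]] [0.7350502  0.05830409 0.045     ]
0.5699360271348496 90.1807168107327
0.22005677982431288 15.086404742140786
[ 0.39960688 -0.19366917  0.33127249] [-3.14104160e+00  1.45015023e-03 -3.13575877e+00]
```

View pics/w1.png

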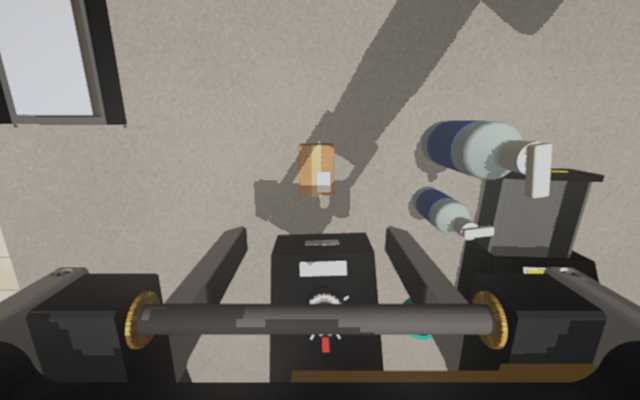

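The parcel is at about (317,170), nearly aligned with the tool, and both bottles are on the right. I'll restrict the mask to that area.

```bash
cat > b.py <<'E'
from h import *
for n,roi in(('wrist',(120,225,270,370)),('top',(225,300,360,430))):
    s=snap(n)
    h=cv2.cvtColor(s['pixels'],cv2.COLOR_RGB2HSV)
    m=np.zeros((400,640),np.uint8);r=roi
    m[r[0]:r[1],r[2]:r[3]]=((h[...,0]>6)&(h[...,0]<28)&(h[...,1]>95)&(h[...,2]>60))[r[0]:r[1],r[2]:r[3]]
    m=cv2.morphologyEx(m,cv2.MORPH_CLOSE,np.ones((9,9)))
    cc=cv2.findContours(m,0,2)[0]
    if not cc: print('none');continue
    c=max(cc,key=cv2.contourArea)
    b=cv2.boxPoints(cv2.minAreaRect(c));P=np.array([ray(s,u,v,.045) for u,v in b]);print(n,b.astype(int).tolist());print(P.round(4),P.mean(0))
    for i in range(2):
        e=P[i+1]-P[i];print(np.linalg.norm(e),np.degrees(np.arctan2(e[1],e[0])))
    if n=='wrist': print([(d['position'],d['p']) for d in models.find_in(s,'parcel')])
E
python3 b.py
```

```text
wrist [[299, 144], [333, 144], [333, 194], [299, 194]]
[[ 0.3603 -0.2215  0.045 ]
 [ 0.36   -0.1667  0.045 ]
 [ 0.4433 -0.1648  0.045 ]
 [ 0.4437 -0.2223  0.045 ]] [ 0.40182187 -0.19382502  0.045     ]
0.05483250811295168 90.38163758842244
0.08337883108179653 1.3187432909389216
[([0.3988, -0.1953, 0.0431], 0.76)]
top [[380, 278], [382, 243], [406, 244], [405, 279]]
[[ 0.3626 -0.1613  0.045 ]
 [ 0.4492 -0.1634  0.045 ]
 [ 0.4481 -0.2242  0.045 ]
 [ 0.3615 -0.2219  0.045 ]] [ 0.40534028 -0.19271293  0.045     ]
0.08663463973787572 -1.3407461972334416
0.06083274429607186 -90.97894097973693
```

Call:
step_arm:
  series:
    - [1,-2,0,60,0]
    - [1,-2,0,120,0]
    - [1,-2,0,180,0]
    - [1,-2,0,240,0]
    - [1,-2,0,285,0]
    - [1,-2,0,317,0]
    - [1,-2,0,317,0]
    - [-1,-2,0,317,0]
    - [-1,-2,0,317,0]
    - [-1,-2,0,317,0]
    - [-1,-2,0,317,0]
    - [-1,-2,0,317,0]
    - [-1,-2,0,300,0]
    - [-1,-2,0,270,0]
    - [-1,-2,0,270,0]

```text
time: 5.25
tool_pos: [0.4029, -0.1961, 0.0619]
ee_rot: [-3.139, 0.003, -3.138]
wrist_force: [0.1, -0.6, -2.8]
width: 0.0577
```

Call:
step_arm:
  series:
    - [-1,0,0,-50,0]
    - [-1,0,0,-100,0]
    - [-1,0,0,-150,0]
    - [-1,0,0,-200,0]
    - [-1,0,0,-250,0]
    - [-1,0,0,-280,0]
    - [-1,-15,45,-290,0]
    - [-1,-25,95,-290,0]
    - [-1,-35,145,-290,0]
    - [-1,-45,195,-290,0]
    - [-1,-55,245,-290,0]
    - [-1,-65,295,-290,0]
    - [-1,-72,345,-290,0]
    - [-1,-75,377,-290,0]
    - [-1,-75,377,-290,0]
    - [-1,-75,377,-290,0]

```text
time: 7.25
tool_pos: [0.4753, 0.1816, 0.3489]
ee_rot: [-3.14, -0.002, -3.138]
wrist_force: [0.7, -0.1, -4.0]
width: 0.0578
```

```bash
cat > c.py <<'E'
from h import *
for n in ('wrist','scene','top'):
    s=snap(n,n+'2.png')
    for l in 'tag_unit tag_dial tag_collar_grip tag_drawer_in tag_drawer_front tape_roll'.split():
        print(n,l,[(np.round(d['position'],3).tolist(),round(d['p'],2),proj(s,d['position']).astype(int).tolist()) for d in models.pinpoint(s,l)[:2]])
E
python3 c.py
```

```text
wrist tag_unit []
wrist tag_dial []
wrist tag_collar_grip []
wrist tag_drawer_in [([0.512, 0.184, 0.014], 0.95, [317, 184])]
wrist tag_drawer_front [([0.402, 0.185, 0.038], 0.65, [318, 122]), ([0.477, 0.184, 0.334], 0.26, [319, 232])]
wrist tape_roll [([0.739, 0.187, 0.173], 0.73, [318, 352]), ([0.703, 0.017, -0.002], 0.54, [236, 272])]
scene tag_unit []
scene tag_dial [([0.621, 0.179, 0.132], 0.65, [311, 131])]
scene tag_collar_grip [([0.507, 0.184, 0.01], 0.71, [275, 167]), ([0.61, 0.18, 0.142], 0.55, [307, 131])]
scene tag_drawer_in [([0.507, 0.184, 0.014], 0.67, [275, 167]), ([0.664, 0.176, -0.003], 0.21, [325, 150])]
scene tag_drawer_front [([0.398, 0.182, 0.036], 0.91, [239, 181]), ([0.656, -0.176, -0.001], 0.29, [384, 256])]
scene tape_roll [([0.741, 0.188, 0.176], 0.92, [351, 101]), ([0.702, 0.012, 0.0], 0.74, [364, 190])]
top tag_unit [([0.664, 0.176, 0.002], 0.7, [248, 156])]
top tag_dial [([0.624, 0.178, 0.122], 0.78, [240, 166])]
top tag_collar_grip [([0.616, 0.177, 0.148], 0.67, [239, 168])]
top tag_drawer_in [([0.508, 0.183, 0.016], 0.81, [243, 216])]
top tag_drawer_front [([0.511, 0.18, 0.017], 0.71, [244, 215]), ([0.402, 0.186, 0.038], 0.66, [239, 259])]
top tape_roll [([0.702, 0.015, 0.002], 0.94, [311, 142]), ([0.743, 0.19, 0.174], 0.87, [233, 110])]
```

View pics/wrist2.png

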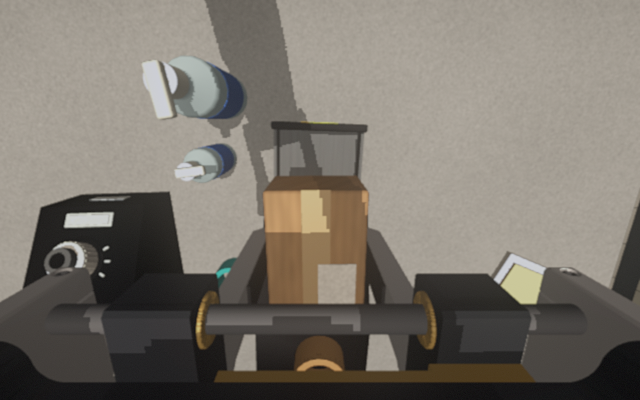

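The parcel is held square over the drawer. The front panel spans (272,123)–(366,128), so the unit's yaw is about -2.5°. Next I'll lower it.

Call:
step_arm:
  series:
    - [-1,-2,2,60,2.5]
    - [-1,-2,2,120,2.5]
    - [-1,-2,2,180,2.5]
    - [-1,-2,2,230,2.5]
    - [-1,-2,2,270,2.5]
    - [-1,-2,2,295,2.5]
    - [-1,-2,2,310,2.5]
    - [-1,-2,2,319,2.5]
    - [-1,-2,2,319,2.5]
    - [-1,-2,2,319,2.5]

```text
time: 9.55
tool_pos: [0.4783, 0.1845, 0.0328]
ee_rot: [3.141, 0.002, 3.102]
wrist_force: [-0.2, -1.4, -2.7]
width: 0.0578
```

Call:
step_arm:
  series:
    - [-1,0,0,4,0]
    - [-1,0,0,4,0]
    - [0.6,0,0,4,0]
    - [0.6,0,0,4,0]
    - [0.6,0,0,4,0]
    - [0.6,0,0,-30,0]
    - [0.6,0,0,-80,0]
    - [0.6,0,0,-130,0]
    - [0.6,50,0,-180,0]
    - [-1,100,0,-200,0]
    - [-1,150,0,-200,0]
    - [-1,150,0,-200,0]
    - [-1,150,0,-200,0]

```text
time: 11.18
tool_pos: [0.3279, 0.1903, 0.2316]
ee_rot: [3.141, 0.001, 3.102]
wrist_force: [0.2, 0.6, -0.2]
width: 0.0387
```

Run:
```python
from h import *
s=snap('wrist','w3.png')
for l in ['tag_drawer_front','tag_drawer_in','parcel','tag_dial','tag_collar_grip']: print(l,[(np.round(d['position'],3).tolist(),round(d['p'],2),proj(s,d['position']).astype(int).tolist()) for d in models.pinpoint(s,l)[:2]])
off(.36,.189,.035,177.5)
```

```text
tag_drawer_front [([0.399, 0.181, 0.037], 0.8, [311, 229])]
tag_drawer_in []
parcel [([0.481, 0.183, 0.011], 0.62, [315, 271])]
tag_dial []
tag_collar_grip []
shift [-32.3   0.3 195.9] turn 0.2 t 11.47
```

View pics/w3.png

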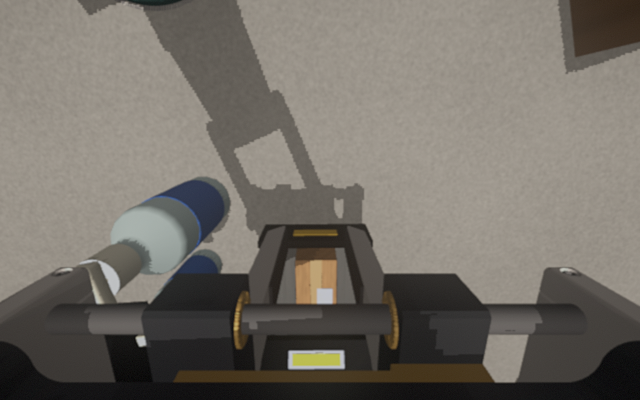

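The parcel lies in the drawer at (316,275), and the pinpoint height of 11 mm matches the floor. Next I'll close the fingers, lower in front of the panel and push.

Call:
step_arm:
  series:
    - [-1,-25,0,50,0]
    - [-1,-30,2,100,0]
    - [-1,-30,2,150,0]
    - [-1,-30,2,185,0]
    - [-1,-30,2,196,0]
    - [-1,-50,2,196,0]
    - [-1,-70,2,196,0]
    - [-1,-85,2,196,0]
    - [-1,-100,2,196,0]
    - [-1,-115,2,196,0]
    - [-1,-130,2,196,0]
    - [-1,-145,2,196,0]
    - [-1,-160,2,196,0]
    - [-1,-170,2,196,0]
    - [-1,-180,2,196,0]
    - [-1,-180,2,196,0]

```text
time: 13.48
tool_pos: [0.5086, 0.1846, 0.0354]
ee_rot: [-3.141, 0.002, 3.101]
wrist_force: [-0.7, -0.0, 0.4]
width: 0.0003
```

Call:
step_arm:
  series:
    - [-1,-5,0,0,0]
    - [-1,-10,0,0,0]
    - [-1,-14,0,0,0]
    - [-1,-18,0,0,0]
    - [-1,-22,0,0,0]
    - [-1,-22,0,0,0]

```text
time: 14.22
tool_pos: [0.5301, 0.1842, 0.0355]
ee_rot: [3.141, 0.001, 3.101]
wrist_force: [-1.3, -0.7, 0.2]
width: 0.0005
```

Run:
```python
from h import *
for n in ['scene','top']:
    s=snap(n,n+'3.png')
    for l in ['tag_drawer_front','tag_unit','tag_dial','tag_collar_grip']: print(n,l,[(np.round(d['position'],3).tolist(),round(d['p'],2)) for d in models.pinpoint(s,l)[:2]])
    if n=='scene':cv2.imwrite('pics/s3c.png',cv2.resize(s['pixels'][60:260,200:420,::-1],None,fx=3,fy=3,interpolation=cv2.INTER_CUBIC))
print(robot.get_obs()['tool_pos'],robot.get_obs()['wrist_force'])
```

```text
scene tag_drawer_front [([0.537, 0.18, 0.034], 0.59)]
scene tag_unit [([0.664, 0.177, -0.003], 0.55)]
scene tag_dial [([0.617, 0.18, 0.128], 0.67)]
scene tag_collar_grip [([0.609, 0.18, 0.143], 0.54)]
top tag_drawer_front []
top tag_unit [([0.662, 0.175, 0.003], 0.7), ([0.623, 0.176, 0.128], 0.28)]
top tag_dial [([0.62, 0.176, 0.127], 0.82)]
top tag_collar_grip [([0.617, 0.178, 0.149], 0.6), ([0.654, -0.18, -0.001], 0.52)]
[0.52941351 0.18423713 0.03560719] [0.33143608 1.13825701 0.12031622]
```

View pics/s3c.png

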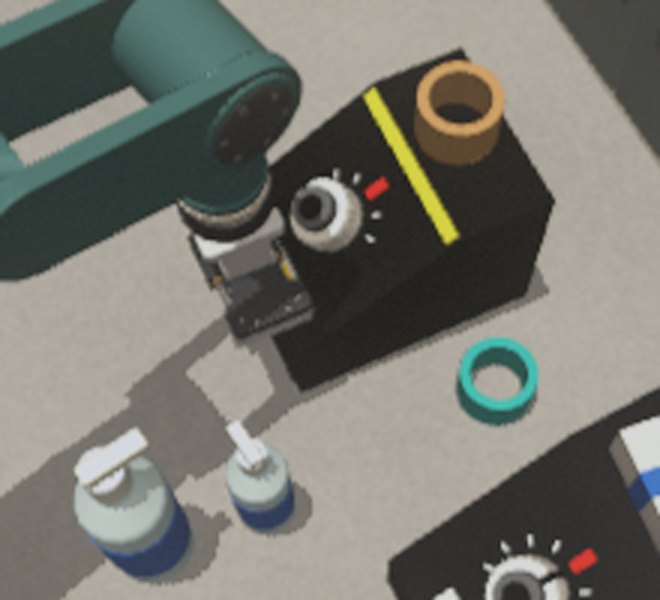

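The drawer is nearly shut. I'll push on until the force rises.

Call:
step_arm:
  series:
    - [-1,-3,0,0,0]
    - [-1,-6,0,0,0]
    - [-1,-6,0,0,0]

```text
time: 15.1
tool_pos: [0.5329, 0.1841, 0.0355]
ee_rot: [-3.141, -0.006, 3.102]
wrist_force: [-7.6, -0.1, 5.2]
width: 0.0005
```

Call:
step_arm:
  series:
    - [-1,-3,0,0,0]
    - [-1,-3,0,0,0]

```text
time: 15.35
tool_pos: [0.5327, 0.1841, 0.0355]
ee_rot: [-3.141, -0.013, 3.102]
wrist_force: [-16.1, 0.0, 10.7]
width: 0.0003
```

The drawer hit a hard stop with TCP x steady at 0.533 and 16 N, so it is home. I'll back off and go above the dial.

Call:
step_arm:
  series:
    - [-1,40,0,0,0]
    - [-1,70,0,0,0]
    - [-1,70,0,-50,0]
    - [-1,70,0,-110,0]
    - [-1,70,0,-170,0]
    - [-1,50,0,-230,0]
    - [1,10,0,-280,0]
    - [1,-40,-2,-295,0]
    - [1,-70,-2,-295,0]
    - [1,-70,-2,-295,0]
    - [1,-70,-2,-295,0]

```text
time: 16.73
tool_pos: [0.6076, 0.1791, 0.3302]
ee_rot: [-3.142, -0.001, 3.102]
wrist_force: [-0.8, -0.5, -0.2]
width: 0.047
```

```bash
cat > d.py <<'E'
from h import *
import sys
f=sys.argv[1]
s=snap('wrist',f)
for l in ['tag_dial','tag_collar_grip','tag_unit','tag_drawer_front','tape_roll']: print(l,[(np.round(d['position'],3).tolist(),round(d['p'],2),proj(s,d['position']).astype(int).tolist()) for d in models.pinpoint(s,l)[:2]])
u,v=proj(s,[.612,.178,.145]).astype(int);print(u,v)
v0=max(v-90,0);u0=max(u-110,0)
cv2.imwrite('pics/'+f,cv2.resize(s['pixels'][v0:v0+160,u0:u0+220,::-1],None,fx=3.5,fy=3.5,interpolation=cv2.INTER_CUBIC));print('crop',u0,v0)
# dial axis model
psi=np.radians(-2.3);Rz=Ro.from_euler('z',psi).as_matrix();n=Rz@[-.5,0,.866];up=Rz@[.866,0,.5];lf=np.cross(n,up)
C=np.array([.6105,.178,.1447])
for a in range(0,150,15):
    P=C+n*.014+.024*(np.cos(np.radians(a))*up+np.sin(np.radians(a))*lf);print(a,(3.5*(proj(s,P)-[u0,v0])).astype(int),end=' ')
print();o=robot.get_obs();print(o['tool_pos'],o['ee_rot'],o['joint_positions'].round(2),o['time'])
E
python3 d.py d1.png
```

```text
tag_dial [([0.621, 0.177, 0.132], 0.69, [315, 189])]
tag_collar_grip [([0.615, 0.178, 0.148], 0.58, [315, 187])]
tag_unit [([0.66, 0.18, -0.002], 0.77, [317, 192]), ([0.618, 0.178, 0.134], 0.74, [315, 187])]
tag_drawer_front [([0.539, 0.177, 0.041], 0.42, [312, 126])]
tape_roll [([0.741, 0.186, 0.178], 0.92, [325, 285]), ([0.706, 0.017, -0.005], 0.85, [233, 218])]
315 184
crop 205 94
0 [386 366] 15 [403 364] 30 [419 357] 45 [433 347] 60 [444 334] 75 [450 318] 90 [452 302] 105 [450 286] 120 [443 270] 135 [432 258] 
[0.60745479 0.179203   0.33131123] [3.14122876e+00 1.08178738e-03 3.10210763e+00] [ 0.2   0.29  0.88  0.    1.97 -1.33] 17.025
```

View pics/d1.png

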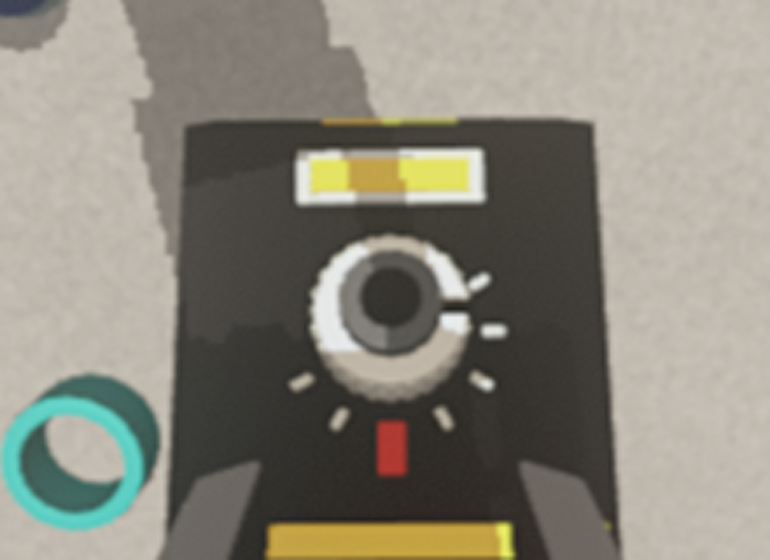

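The pointer is at crop (455,304), which matches the model's 90°, so it needs three detents clockwise (positive tool turn). I'll grip across the collar, swinging about ±20° each time.

Call:
step_arm:
  series:
    - [0.55,-1,-1,40,-10]
    - [0.55,-1,-1,90,-20]
    - [0.55,-1,-1,130,-20]
    - [0.55,-1,-1,160,-20]
    - [0.55,-1,-1,180,-20]
    - [0.55,-1,-1,189,-20]
    - [0.55,-1,-1,189,-20]
    - [0.55,-1,-1,189,-20]

```text
time: 18.02
tool_pos: [0.6098, 0.1781, 0.1431]
ee_rot: [-3.141, 0.003, -2.833]
wrist_force: [-0.1, 0.1, -0.6]
width: 0.0726
```

Call:
step_arm:
  series:
    - [-1,0,0,0,0]
    - [-1,0,0,0,0]
    - [-1,0,0,0,0]
    - [-1,0,0,0,0]

```text
time: 18.52
tool_pos: [0.6092, 0.1791, 0.1424]
ee_rot: [3.14, 0.002, -2.832]
wrist_force: [-1.6, 3.7, 3.9]
width: 0.0571
```

Call:
step_arm:
  series:
    - [-1,0,0,0,6]
    - [-1,0,0,0,12]
    - [-1,0,0,0,18]
    - [-1,0,0,0,24]
    - [-1,0,0,0,30]
    - [-1,0,0,0,36]
    - [-1,0,0,0,40]
    - [-1,0,0,0,40]

```text
time: 19.52
tool_pos: [0.6084, 0.1805, 0.1434]
ee_rot: [3.137, -0.002, 2.755]
wrist_force: [-5.6, 3.5, 7.0]
width: 0.0566
```

```bash
python3 -c "
from h import *
o=robot.get_obs();print(o['wrist_torque'],o['wrist_force'],o['width'])
s=snap('scene');cv2.imwrite('pics/e1.png',cv2.resize(s['pixels'][90:170,250:370,::-1],None,fx=6,fy=6,interpolation=cv2.INTER_CUBIC))"
```

```text
[2.00847275 0.58486443 0.2681232 ] [-5.64716072  3.48308372  7.04008567] 0.05663112884539761
```

Call:
step_arm:
  series:
    - [0.55,0,0,0,0]
    - [0.55,0,0,0,0]
    - [0.55,0,0,-10,0]
    - [0.55,0,0,-50,0]
    - [0.55,0,0,-100,-8]
    - [0.55,0,0,-150,-16]
    - [0.55,0,0,-188,-20]
    - [0.55,0,0,-188,-20]
    - [0.55,0,0,-188,-20]

```text
time: 20.7
tool_pos: [0.609, 0.1776, 0.3282]
ee_rot: [-3.141, -0.002, 3.1]
wrist_force: [-0.7, -0.8, -0.4]
width: 0.0725
```

```bash
python3 d.py d2.png
```

```text
tag_dial [([0.62, 0.179, 0.134], 0.72, [317, 188]), ([0.738, 0.183, 0.175], 0.71, [324, 282])]
tag_collar_grip [([0.614, 0.179, 0.149], 0.63, [317, 186]), ([0.62, 0.181, 0.135], 0.44, [319, 188])]
tag_unit [([0.664, 0.181, -0.001], 0.66, [319, 194]), ([0.613, 0.177, 0.151], 0.51, [315, 185])]
tag_drawer_front [([0.541, 0.179, 0.04], 0.64, [315, 126]), ([0.464, 0.008, -0.001], 0.5, [210, 82])]
tape_roll [([0.739, 0.187, 0.177], 0.96, [327, 283]), ([0.703, 0.019, -0.005], 0.69, [234, 216])]
316 184
crop 206 94
0 [387 364] 15 [404 361] 30 [420 355] 45 [434 345] 60 [445 331] 75 [451 316] 90 [453 299] 105 [451 283] 120 [444 267] 135 [433 255] 
[0.60883949 0.1778578  0.32800217] [-3.14098584e+00 -2.47170282e-03  3.10137008e+00] [ 0.19  0.3   0.88 -0.    1.96 -1.34] 21.0
```

View pics/d2.png

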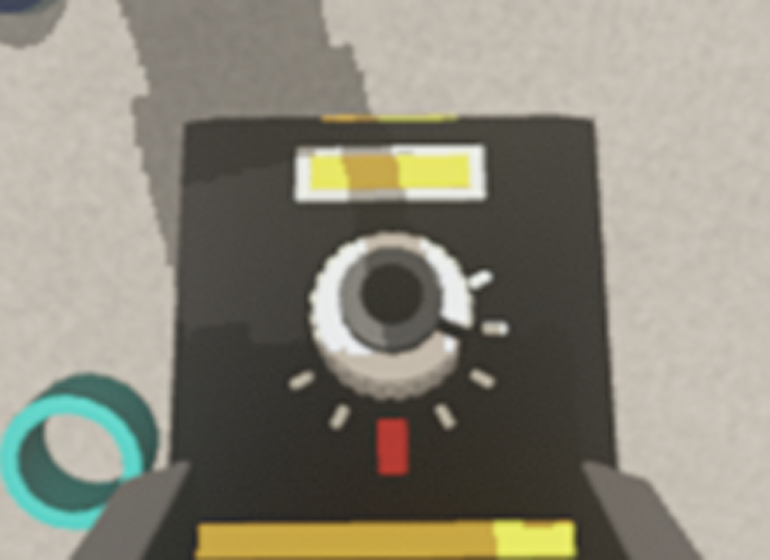

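The pointer moved one detent, from about 90° to about 60°, at crop (455,330). I'll repeat that swing.

Call:
step_arm:
  series:
    - [0.55,0,1,40,-10]
    - [0.55,0,1,90,-20]
    - [0.55,0,1,130,-20]
    - [0.55,0,1,160,-20]
    - [0.55,0,1,180,-20]
    - [0.55,0,1,186,-20]
    - [0.55,0,1,186,-20]
    - [-1,0,1,186,-20]
    - [-1,0,1,186,-20]
    - [-1,0,1,186,-20]
    - [-1,0,1,186,-20]
    - [-1,0,1,186,-14]
    - [-1,0,1,186,-8]
    - [-1,0,1,186,-2]
    - [-1,0,1,186,4]
    - [-1,0,1,186,10]
    - [-1,0,1,186,16]
    - [-1,0,1,186,20]
    - [-1,0,1,186,20]

```text
time: 23.38
tool_pos: [0.6092, 0.18, 0.1457]
ee_rot: [3.138, 0.001, 2.754]
wrist_force: [-3.0, -0.3, 6.5]
width: 0.0561
```

Call:
step_arm:
  series:
    - [0.55,0,0,0,0]
    - [0.55,0,0,0,0]
    - [0.55,0,0,-15,-8]
    - [0.55,0,0,-15,-18]
    - [0.55,0,0,-15,-28]
    - [0.55,0,0,-15,-38]
    - [0.55,0,0,-15,-40]
    - [0.55,0,0,0,-40]
    - [0.55,0,0,0,-40]
    - [-1,0,0,0,-40]
    - [-1,0,0,0,-40]
    - [-1,0,0,0,-40]
    - [-1,0,0,0,-40]

```text
time: 25.0
tool_pos: [0.6092, 0.1792, 0.1436]
ee_rot: [3.141, 0.0, -2.833]
wrist_force: [0.3, 0.7, -1.5]
width: 0.0565
```

Call:
step_arm:
  series:
    - [-1,0,0,0,6]
    - [-1,0,0,0,12]
    - [-1,0,0,0,18]
    - [-1,0,0,0,24]
    - [-1,0,0,0,30]
    - [-1,0,0,0,36]
    - [-1,0,0,0,40]
    - [-1,0,0,0,40]

```text
time: 26.0
tool_pos: [0.6073, 0.1808, 0.145]
ee_rot: [3.139, -0.004, 2.755]
wrist_force: [-6.8, 1.2, 4.5]
width: 0.0561
```

Call:
step_arm:
  series:
    - [0.55,0,0,0,0]
    - [0.55,0,0,0,0]
    - [0.55,0,0,-10,0]
    - [0.55,0,0,-50,0]
    - [0.55,0,0,-100,-8]
    - [0.55,0,0,-150,-16]
    - [0.55,0,0,-188,-20]
    - [0.55,0,0,-188,-20]
    - [0.55,0,0,-188,-20]

```text
time: 27.12
tool_pos: [0.6091, 0.1788, 0.3304]
ee_rot: [-3.141, -0.001, 3.101]
wrist_force: [0.6, 0.1, -0.7]
width: 0.0732
```

```bash
python3 d.py d3.png
```

```text
tag_dial [([0.622, 0.178, 0.134], 0.65, [315, 189])]
tag_collar_grip [([0.74, 0.185, 0.175], 0.65, [324, 282]), ([0.613, 0.175, 0.147], 0.6, [313, 184])]
tag_unit [([0.661, 0.183, -0.001], 0.63, [319, 192])]
tag_drawer_front [([0.54, 0.179, 0.039], 0.46, [314, 125])]
tape_roll [([0.703, 0.018, -0.0], 0.85, [233, 217]), ([0.741, 0.186, 0.178], 0.74, [325, 284])]
315 183
crop 205 93
0 [387 365] 15 [404 363] 30 [420 357] 45 [434 346] 60 [445 333] 75 [451 317] 90 [453 301] 105 [450 285] 120 [444 270] 135 [433 257] 
[0.60888312 0.17888017 0.33001778] [-3.14105261e+00 -2.46285496e-03  3.10139711e+00] [ 0.2   0.3   0.88  0.    1.97 -1.33] 27.425
```

View pics/d3.png

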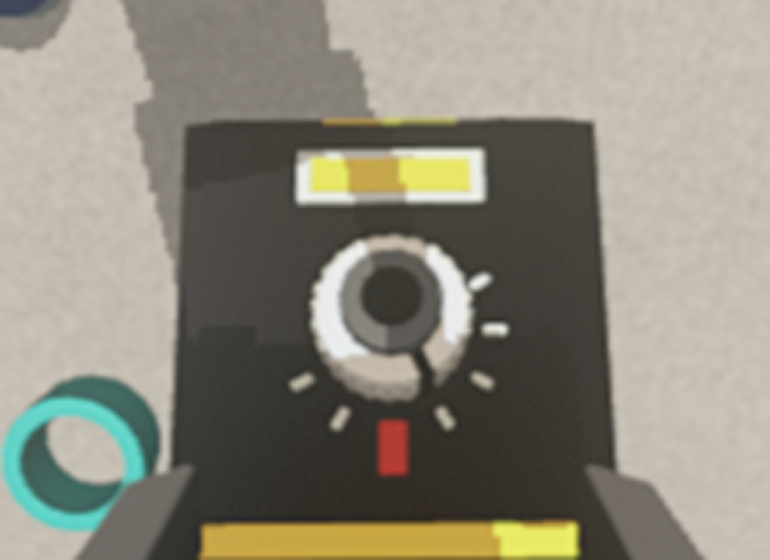

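The pointer now lies on the model's 30° spot, crop (422,360), so one of the swings must have slipped. One more detent is needed.

Call:
step_arm:
  series:
    - [0.55,0,0,40,-10]
    - [0.55,0,0,90,-20]
    - [0.55,0,0,130,-20]
    - [0.55,0,0,160,-20]
    - [0.55,0,0,180,-20]
    - [0.55,0,0,189,-20]
    - [0.55,0,0,189,-20]
    - [-1,0,0,189,-20]
    - [-1,0,0,189,-20]
    - [-1,0,0,189,-20]
    - [-1,0,0,189,-20]
    - [-1,0,0,189,-14]
    - [-1,0,0,189,-8]
    - [-1,0,0,189,-2]
    - [-1,0,0,189,4]
    - [-1,0,0,189,10]
    - [-1,0,0,189,16]
    - [-1,0,0,189,20]
    - [-1,0,0,189,20]

```text
time: 29.8
tool_pos: [0.6089, 0.1802, 0.1448]
ee_rot: [3.138, -0.0, 2.753]
wrist_force: [-4.4, 0.7, 6.9]
width: 0.0562
```

Call:
step_arm:
  series:
    - [0.55,0,0,0,0]
    - [0.55,0,0,0,0]
    - [0.55,0,0,-10,0]
    - [0.55,0,0,-50,0]
    - [0.55,0,0,-100,-8]
    - [0.55,0,0,-150,-16]
    - [0.55,0,0,-188,-20]
    - [0.55,0,0,-188,-20]
    - [0.55,0,0,-188,-20]

```text
time: 30.92
tool_pos: [0.609, 0.1788, 0.3292]
ee_rot: [-3.141, -0.002, 3.101]
wrist_force: [0.9, 0.8, 0.2]
width: 0.0729
```

```bash
python3 d.py d4.png
```

```text
tag_dial [([0.62, 0.177, 0.134], 0.61, [315, 188])]
tag_collar_grip [([0.614, 0.177, 0.15], 0.58, [314, 186])]
tag_unit [([0.66, 0.18, 0.0], 0.61, [318, 192])]
tag_drawer_front []
tape_roll [([0.742, 0.186, 0.176], 0.84, [325, 284]), ([0.702, 0.017, -0.002], 0.69, [232, 217])]
315 184
crop 205 94
0 [386 363] 15 [404 361] 30 [420 354] 45 [434 344] 60 [445 331] 75 [451 315] 90 [453 299] 105 [451 282] 120 [444 267] 135 [433 254] 
[0.60885865 0.17886678 0.32900002] [-3.14104084e+00 -2.53465628e-03  3.10134988e+00] [ 0.2   0.3   0.88  0.    1.97 -1.33] 31.225
```

View pics/d4.png

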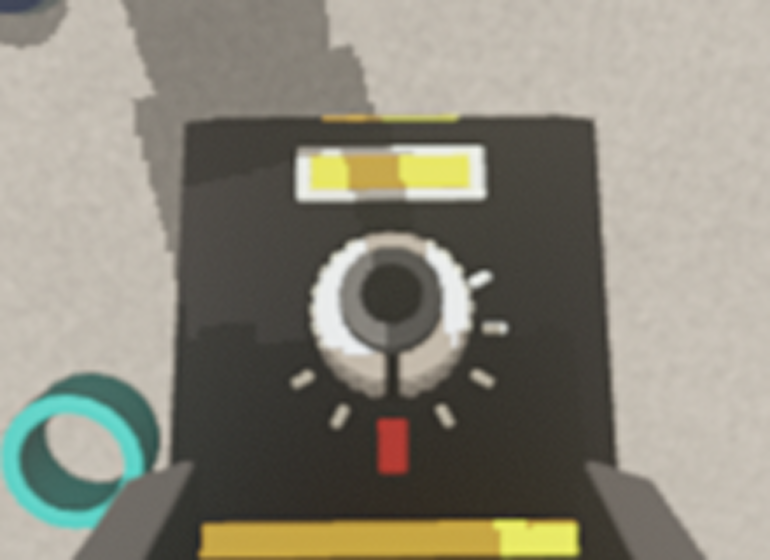

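The pointer, crop (392,375), is in line with the red mark at (392,445). I'll check the other objects by network and hand in.

Run:
```python
from h import *
s=snap('scene')
for l in ['bottle','label_box','tape_roll','plain_dial','tag_drawer_front']: print(l,[(np.round(d['position'],3).tolist(),round(d['p'],2)) for d in models.pinpoint(s,l)[:2]])
o=robot.get_obs();print(o['wrist_force'],o['time']);print(robot.close_job())
```

```text
bottle [([0.358, 0.027, 0.001], 0.78), ([0.463, 0.01, 0.004], 0.64)]
label_box [([0.733, -0.162, 0.177], 0.71)]
tape_roll [([0.704, 0.012, 0.001], 0.77), ([0.739, 0.186, 0.174], 0.64)]
plain_dial [([0.611, -0.18, 0.133], 0.72), ([0.465, 0.014, 0.003], 0.55)]
tag_drawer_front [([0.54, 0.179, 0.036], 0.44)]
[-0.72280038  0.3362216   0.11094127] 31.525
the job is handed in; nothing more can be done
None
```

I put the parcel flat in the yellow-tagged drawer, pushed the drawer home, and turned the collar clockwise to the red mark. I handed the job in at 31.5 s with the gripper open and well clear of everything; no verdict was reported.

- **Parcel:** it measured 11 mm above the counter after release, which matches the drawer floor at 12.5 mm. I did not see it again once the drawer was shut.
- **Drawer:** it met a hard stop at 16 N. Its front was later located at x 0.540 m, where the closed position should be (about 0.541 m).
- **Collar:** the last close crop shows the pointer in line with the red mark. It took four grip-and-turn swings for what I had read as three detents (90°), so either one swing slipped or my first angle reading was off.
- **Other objects:** both bottles, the tape roll, the label box and the other mailbox's dial were found within about 4 mm of where they started. I did not check the other mailbox's drawer or its collar angle at the end, but the arm never worked near them.

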